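# Move the clipped battery pack from the charger to the stirrer

### The arm

A 6-joint arm with a two-finger parallel gripper is mounted at the origin on a cart in front of the work surface, level with it; the furniture and walls round the work are solid. World frame = base frame: x ahead of the robot, y to its left, z up, the work surface at z = 0. Lengths are in m, angles in rad, forces in N, time in s.
With the tool pointing down it reaches from about 0.25 to 0.775 m from the base axis. Payload 4 kg.
Tool frame: the origin (TCP) lies at the very end of the fingers, on their centre line; the grasp point (between the pads) lies hold_point_z behind it (hold_point_z is the distance from the TCP to the grasp point, in m); z points along the fingers, y is the direction in which the jaws open and shut (so a half turn about z gives the same grasp; the last joint's range is limited). The gripper opens to 94 mm and grips with 3 to 60 N. Pads are 16 mm wide; open, the fingers measure 119 mm over their backs; the gripper's body (75 mm by 177 mm) begins 78 mm behind the grasp point.
Start: joints at [-1.25, 0.087, 1.371, -0, 1.684, -0.103], TCP at [0.226, -0.501, 0.173] pointing down, gripper open.
Joint ranges: [-3.1, 3.1], [-0.76, 2.03], [0.27, 2.55], [-1.08, 4.22], [0.17, 2.65], [-2.57, 2.57]. Speed limits (rad/s): [2.79, 2.79, 3.14, 3.14, 3.14, 3.14].

### API

Orientations are given as [roll, pitch, yaw] about the fixed x, y, z axes, in that order (R = Rz(yaw) Ry(pitch) Rx(roll)).
In Python, from bench import * gives the robot as it stands.
- The arm moves only by the tool step_arm, never from a script. Its argument "increments" is text: rows parted by semicolons, each of 6 numbers parted by spaces: the shift along the tool's x, y, z in cm, then the turn, a rotation vector about the tool's x, y, z in rad. A call has 1 to 5 rows; each row shifts and turns the commanded pose from where the row before left it, along the tool's axes as they then stand; what a row does not reach is not made up. A row lasts 1/10 s, in which the tool goes at most 50 mm and 8.59 degrees, less where a joint would pass 70% of its speed; a pose out of reach is approached as far as the arm can. A call is refused whole if a number of a shift passes 5 or a number of a turn 0.15, either way. A call with a gripper value outside its range is refused whole. "claw" is the gripper's target within -1 to 1 (shut at 1, half-way at 0, fully open at -1), set as the call begins (left out, the last holds). The fingers move at their own pace and stop on an object; the grip force is fixed at half the most. Time passes only in rows, so rows that do not move let the fingers close. It gives the time, the measured TCP pose, the force and the opening at its end, in the units of the state.
- get_obs(): the state, without advancing time (a new reading comes with each control period).
- snapshot(name): name is "side" or "top" or "wrist"; returns the picture (420x560x3 uint8, red, green, blue); there is no depth.
- calibration(name): a dict with "camera_matrix" (3x3 intrinsics, pixels), "eye" and "orientation" of the camera in the world; the wrist camera has in their place "tool_from_camera" (4x4, takes a point from camera to tool coordinates, whose origin is the TCP and whose axes are the flange's). Camera axes: x right, y up, looking along -z (the intrinsics and any distortion apply to the point x, -y, -z); pixel columns grow to the right and rows downward; lengths in m; the calibration is good to about 2 mm. The wrist camera is an equidistant fisheye: a pixel r from the principal point sees the ray r / f radians off the axis. A picture is of the moment at which its call begins: read the wrist's pose just before it. calibration takes no time and is no camera call.
- close_job(): hands the job in, once; it reports no verdict.
The state is a dict: "time": time; "joint_positions": joint angles; "qvel": joint speeds; "joint_torque": joint torques, N m; "tool_pos": TCP position; "ee_rot": TCP orientation; "wrist_force": force on the tool from outside, world axes, zero at the start; "wrist_torque": the same for the moment, N m; "width": finger opening in m.
Only numpy, scipy, OpenCV 4.12 (cv2) and the standard library are available. Lean on these libraries where they do the work, as an engineer would, in place of code of your own. Each camera call takes 0.05 s, during which the arm holds its last target. There are 200 camera calls.

### The job

Take the dark battery pack out of the white charger by holding its orange release button pressed in while you pull it straight up, then put it into the battery bay of the blue magnetic stirrer, with the orange button facing the side with the latch window, and push it fully home until it clips and the button has sprung back out. Work gently: do not yank the pack while it is still latched, do not ram it, and leave the other things on the bench alone.

Things in the scene. Friction and masses are not known exactly. Their poses are not given: they have to be found in the camera images.
- pack: Dark grey battery pack, upright block 44 x 36 x 100 mm (x, y, z), about 0.2 kg, yellow patch on its -x face. Origin at the centre of its underside, z up to its flat top. The lowest 4 mm are stepped in by 2.5 mm all round. Orange release button and, below it, orange latch tooth stand out of its +y face, in one sliding piece. It starts latched in the charger, its axes along the charger's.
- release (a joint): Travel of the orange button and its tooth into the pack (m): 0 = sprung out, 0.0055 = fully in. 3 N start it, about 6.5 N press it fully in; the tooth is free of a latch window from about 0.0045 on. Inside a bay but not at its window, the wall holds it in by 1.5 mm or more.
- button (a point): Centre of the outer face of the orange button, 22 mm wide (x), 18 mm high, 70 mm above the pack's underside; 6.5 mm proud of the pack's +y face when out, 1 mm when fully in. A squeeze between button and opposite (-y) face presses it in; the pack then measures 37 mm there. Axes as the pack's.
- charger: White charger fixed on the bench, base 100 x 84 x 12 mm, upright bay in its middle. Origin under the bay's centre at bench height, z up. Bay 47 x 39 mm inside (x, y), floor 12 mm above the bench, straight walls up to 47 mm, then a mouth flared 5 to 6 mm outward on each side up to 55 mm. Latch window in its +y wall.
- stirrer: Blue magnetic stirrer, fixed, on black screw feet that raise it 2 to 10 mm. Origin under the centre of its battery bay, at the underside of its base, z up. Bay as the charger's: 47 x 39 mm, floor at 12, mouth top at 55 mm, latch window in the +y wall; the pack goes in with axes along the stirrer's. Behind it (+x, 33 to 145 mm, 104 mm wide) is the case with a round white plate, 45 mm high.
- stirrer_bay (a point): Centre of the stirrer bay's floor, axes as the stirrer's. A brass sprung contact plate stands 5 mm above it and pushes up with 5 to 10 N, enough to lift a pack that is let go. Within about 1 mm of the floor the tooth snaps into the window and holds the pack, its origin then 0 to 3 mm above the floor. With the button free, a push of 6 to 12 N on the pack's top clicks it home.
- pink_bottle: Bottle with orange cap and pink contents, 52 mm across, 98 mm high, a bystander. Origin at the centre of its underside.
- petri_stack: Two stacked petri dishes, 59 mm across, 31 mm high, a bystander. Origin at the centre of the underside.
- timer: White bench timer, 66 x 62 x 18 mm, a bystander. Origin at the centre of its underside.
- tooth (a point): Outer edge of the latch tooth on the pack's +y face, 18 mm above the underside. The tooth is 12 mm wide and reaches from about 9 to 20 mm above the underside, 4.5 mm proud when the button is out; flat top that catches under the window's upper edge, sloped underside that rides in over a rim.

How it is judged:
By the outcome, as a careful person would: the job done as asked, in the order asked, and still so for the second after the job is handed in, with the robot touching nothing.
It also fails if it takes over 58 s, if anything falls off the work surface, if the arm or the gripper's body presses on something with over 40 N, if the wrist force passes 120 N, or if a joint passes its speed limit or range.

## Working session

There is one attempt and no reset: what is moved stays moved. The work goes in short steps, Python scripts to look and compute and a tool call to move; the robot and the scene stay as the last step left them, time stands still between calls to the robot, and variables do not carry over. Pictures are saved under pics/ and viewed, about 8 in all and at most 12, crops included, and the job is handed in when it is done.

Besides the shell and the picture viewer there is one more tool, called after ">>>" as name(argument=value, ...) on one line, values as JSON. step_arm: Moves the arm, as the interface text tells. Its arguments: {"type":"object","properties":{"increments":{"type":"string"},"claw":{"type":"number"}},"required":["increments"]}

```bash
mkdir -p pics
python3 - <<'E'
from bench import *
import cv2,numpy as np
o=get_obs();print(o)
for n in("side","top","wrist"):
    c=calibration(n);print(n,c)
for n in("side","top"):
    cv2.imwrite(f"pics/{n}0.png",snapshot(n)[:,:,::-1])
E
hold=$(ls); echo $hold; python3 -c "
import bench;print([x for x in dir(bench) if x[0]!='_'])"
```

```text
{'time': 0.0, 'joint_positions': array([-1.25008945e+00,  8.79393029e-02,  1.37222286e+00,  2.35078776e-05,
        1.68362832e+00, -1.03114687e-01]), 'qvel': array([-0.00058723, -0.00139892,  0.000835  ,  0.00028636, -0.00098558,
        0.00011091]), 'joint_torque': array([ 1.97382273e-03, -3.40170550e+01, -3.02427328e+01,  7.21273036e-02,
        3.28494329e-02, -1.76642443e-04]), 'tool_pos': array([ 0.22598563, -0.50074731,  0.17202879]), 'ee_rot': array([-3.13940890e+00, -2.49467170e-04,  4.23823916e-01]), 'wrist_force': array([0.18436959, 0.07031598, 0.07361571]), 'wrist_torque': array([-0.02213507, -0.03101849, -0.01815086]), 'width': 0.0937396055246387}
side {'camera_matrix': array([[495.40001201,   0.        , 278.68131503],
       [  0.        , 495.40001201, 206.96058093],
       [  0.        ,   0.        ,   1.        ]]), 'eye': array([ 0.55282351, -0.82624415,  0.89545205]), 'orientation': array([ 0.87406957, -0.01703082,  0.0286934 ])}
top {'camera_matrix': array([[431.33841637,   0.        , 278.77371571],
       [  0.        , 431.33841637, 208.32931791],
       [  0.        ,   0.        ,   1.        ]]), 'eye': array([0.40298846, 0.16214696, 1.0903959 ]), 'orientation': array([ 0.11430312, -0.0182526 , -1.59921894])}
wrist {'camera_matrix': array([[325.1922621 ,   0.        , 282.71599032],
       [  0.        , 325.1922621 , 211.72461198],
       [  0.        ,   0.        ,   1.        ]]), 'tool_from_camera': array([[ 4.61994908e-04,  9.72884134e-01,  2.31292560e-01,
         6.62175727e-02],
       [ 9.99999649e-01, -6.11096279e-04,  5.73002127e-04,
        -2.50591996e-04],
       [ 6.98806701e-04,  2.31292214e-01, -9.72884075e-01,
        -2.12878258e-01],
       [ 0.00000000e+00,  0.00000000e+00,  0.00000000e+00,
         1.00000000e+00]])}
pics
['IKError', 'calibration', 'close_job', 'get_obs', 'hold_point_z', 'snapshot']
```

View pics/side0.png

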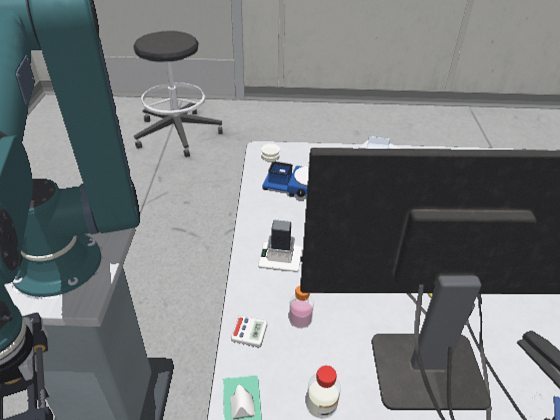

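View pics/top0.png

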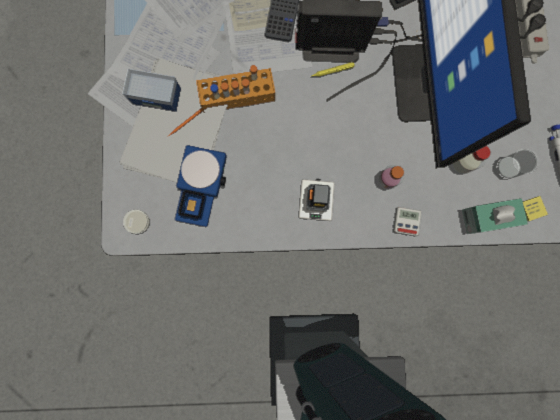

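The top view shows the charger with the pack at about (318,198) and the stirrer bay at about (192,207), its plate at (202,168). The side view shows the charger at about (281,245) and the stirrer at about (280,178). I'll enlarge both.

```bash
cat > h.py <<'E'
import numpy as np,cv2
from scipy.spatial.transform import Rotation as R
from bench import *
def Rm(e): return R.from_euler('xyz',e).as_matrix()
def cam(n,obs=None):
    c=calibration(n)
    if n=='wrist':
        T=np.array(c['tool_from_camera']);W=Rm(obs['ee_rot'])
        return c['camera_matrix'],W@T[:3,:3],W@T[:3,3]+obs['tool_pos']
    return c['camera_matrix'],Rm(c['orientation']),c['eye']
def ray(n,u,v,obs=None):
    K,A,e=cam(n,obs)
    x=np.array([(u-K[0,2])/K[0,0],(v-K[1,2])/K[1,1]])
    if n=='wrist':
        r=np.hypot(*x);d=np.r_[x/r*np.sin(r),np.cos(r)]
    else: d=np.r_[x,1]
    return e,A@(d*[1,-1,-1])
def atz(n,u,v,z,obs=None):
    e,d=ray(n,u,v,obs);return e+d*(z-e[2])/d[2]
def proj(n,p,obs=None):
    K,A,e=cam(n,obs);q=(np.atleast_2d(p)-e)@A*[1,-1,-1]
    if n=='wrist':
        s=np.hypot(q[:,0],q[:,1]);x=q[:,:2]/s[:,None]*np.arctan2(s,q[:,2])[:,None]
    else: x=q[:,:2]/q[:,2:]
    return x*[K[0,0],K[1,1]]+[K[0,2],K[1,2]]
def crop(img,u0,v0,u1,v1,s): return cv2.resize(img[v0:v1,u0:u1],None,fx=s,fy=s,interpolation=cv2.INTER_CUBIC)
E
python3 - <<'E'
from h import *
print(hold_point_z if not callable(hold_point_z) else hold_point_z())
t=cv2.imread('pics/top0.png')
cv2.imwrite('pics/c0.png',np.hstack([crop(t,285,165,350,235,6),crop(t,165,138,230,228,6)[:420]*1]) if 0 else np.hstack([crop(t,288,150,348,230,6),crop(t,170,150,230,230,6)]))
print(atz('top',317,200,0.11),atz('top',192,207,.05),atz('top',202,168,.05))
E
```

```text
0.0188
[0.53194502 0.05271855 0.11      ] [0.53062774 0.3496459  0.05      ] [0.62608143 0.32474065 0.05      ]
```

View pics/c0.png

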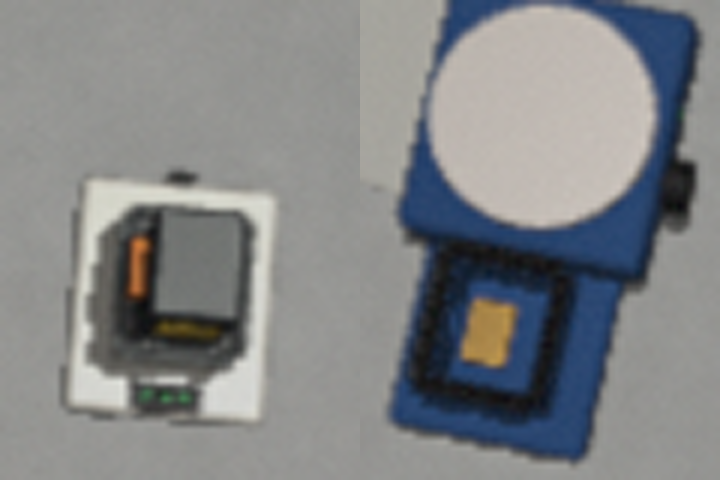

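Enlarged, the orange button faces image left (world +y) and the stirrer case lies beyond its bay, so the pack needs no half turn. I'll compute yaws and centres from the corners.

Run:
```python
from h import *
f=lambda c,z,o:np.array([atz('top',(288 if o==0 else 110)+u/6,150+v/6,z)[:2] for u,v in c])
def rep(q): # TL TR BR BL, up=+x, left=+y
    m=q.mean(0);a=q[0]-q[3]+q[1]-q[2];b=q[0]-q[1]+q[3]-q[2]
    print(m.round(4),'len',np.linalg.norm(a)/2,np.linalg.norm(b)/2,'yaw',np.arctan2(a[1],a[0]),np.arctan2(-b[0],b[1]))
rep(f([(87,178),(277,198),(262,422),(66,408)],.012,0))
rep(f([(163,208),(245,214),(238,320),(153,312)],.112,0))
rep(f([(425,243),(575,267),(543,413),(412,397)],.06,1)) # mouth
rep(f([(445,-8),(695,18),(645,280),(400,225)],.05,1))
print(proj('top',[.53,.05,.11]))
```

```text
[0.5445 0.0422] len 0.09682316762030664 0.0816403674262225 yaw -0.1169357021925613 -0.11471420829078233
[0.5456 0.0425] len 0.04078910580628191 0.03209895323819398 yaw -0.11969726706535064 -0.11009765411789992
[0.5344 0.3491] len 0.06089080112209735 0.05671382207369291 yaw -0.153045867633896 -0.16882422446849224
[0.6178 0.3271] len 0.10398687392097904 0.10217347242168004 yaw -0.194811028774195 -0.18894652242804463
[[318.2133511  200.80874286]]
```

>>> step_arm(increments="0 -4 -4 0 0 0.13; 0 -5 -2 0 0 0.14; 0 -5 0 0 0 0.14; 0 -5 0 0 0 0; 0 -5 0 0 0 0")

```text
time: 0.6
tool_pos: [0.1886, -0.2733, 0.2267]
ee_rot: [-3.141, -0.0, 0.012]
wrist_force: [1.0, -0.0, 0.5]
width: 0.0939
```

>>> step_arm(increments="2 -4 0 0 0 0; 4 -4 0 0 0 0; 4 -4 0 0 0 0; 4.5 -4 0 0 0 0; 4.5 -4 0 0 0 0")

```text
time: 1.1
tool_pos: [0.353, -0.094, 0.2271]
ee_rot: [3.141, -0.001, 0.014]
wrist_force: [0.3, -1.4, -0.1]
width: 0.0939
```

>>> step_arm(increments="4 -4 2 0 0 0; 4 -4 2 0 0 0; 4 -3.5 2 0 0 0; 4 0 1.5 0 0 0.13; 0 0 0 0 0 0")

```text
time: 1.6
tool_pos: [0.4933, 0.0049, 0.1552]
ee_rot: [3.141, 0.01, -0.115]
wrist_force: [-0.7, -0.4, -0.0]
width: 0.094
```

Run:
```python
from h import *
o=get_obs();print(o)
w=snapshot('wrist')[:,:,::-1];cv2.imwrite('pics/w1.png',w)
np.save('o1.npy',o,allow_pickle=True)
print(proj('wrist',[[.545,.0425,.112],[.545,.0425,.012]],o))
cv2.imwrite('pics/w1b.png',cv2.resize(w,(800,600),interpolation=cv2.INTER_CUBIC))
```

```text
{'time': 1.6, 'joint_positions': array([-1.04889599e-01, -2.70868802e-02,  1.52349672e+00, -1.18264578e-04,
        1.65471994e+00,  1.58072177e+00]), 'qvel': array([-0.03310906, -0.10066204,  0.01750638, -0.00856472,  0.08496747,
       -0.08447072]), 'joint_torque': array([  0.60635179, -29.28902149, -32.45147467,   0.12933714,
        -0.61573578,   0.51154822]), 'tool_pos': array([0.49331678, 0.00493301, 0.15524028]), 'ee_rot': array([ 3.14138006,  0.00953548, -0.11482541]), 'wrist_force': array([-0.74635599, -0.41525548, -0.03271888]), 'wrist_torque': array([ 0.00707344,  0.06932314, -0.01395187]), 'width': 0.0940028999516141}
[[228.27933332 159.90514063]
 [243.34934722 152.18367603]]
```

View pics/w1b.png

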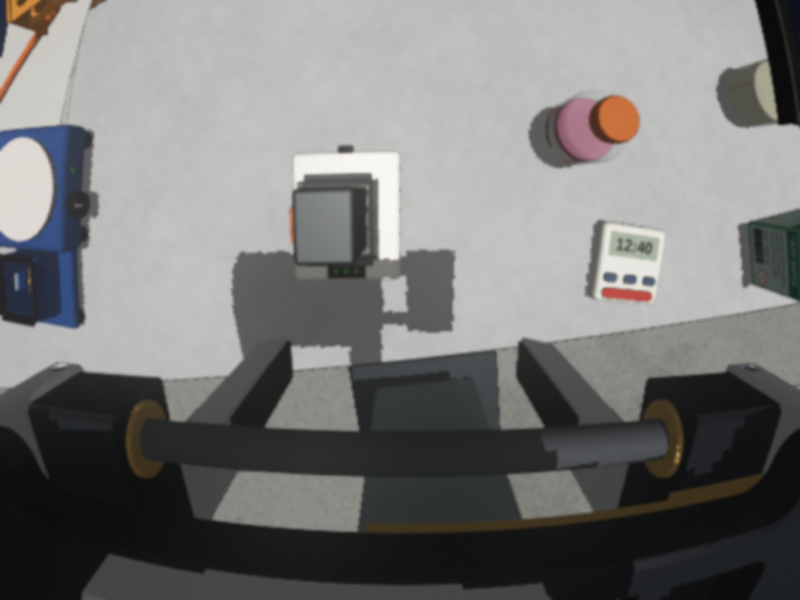

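The wrist view (800x600) shows the pack top with corners near (293,187) to (358,264), the orange button at its left at (292,225), and the charger base at (294–400, 153–278).

Run:
```python
from h import *
o=np.load('o1.npy',allow_pickle=True).item()
def rep(c,z):
    q=np.array([atz('wrist',u*.7,v*.7,z,o)[:2] for u,v in c])
    m=q.mean(0);a=q[0]-q[3]+q[1]-q[2];b=q[0]-q[1]+q[3]-q[2]
    print(m.round(4),'len',np.linalg.norm(a)/2,np.linalg.norm(b)/2,'yaw',np.arctan2(a[1],a[0]),np.arctan2(-b[0],b[1]))
rep([(293,188),(352,187),(353,264),(294,263)],.113)
rep([(294,154),(400,153),(400,277),(295,278)],.012)
w=cv2.imread('pics/w1.png')
cv2.imwrite('pics/c1.png',np.hstack([crop(w,195,95,290,205,5)[:,:475],crop(w,0,80,65,190,5)]))
```

```text
[0.5469 0.0441] len 0.04246211111223213 0.033373486791560304 yaw -0.12420986572972921 -0.13367389834409035
[0.5465 0.0434] len 0.09665597750212018 0.08244319083953174 yaw -0.12495251489663095 -0.11998126122195743
```

View pics/c1.png

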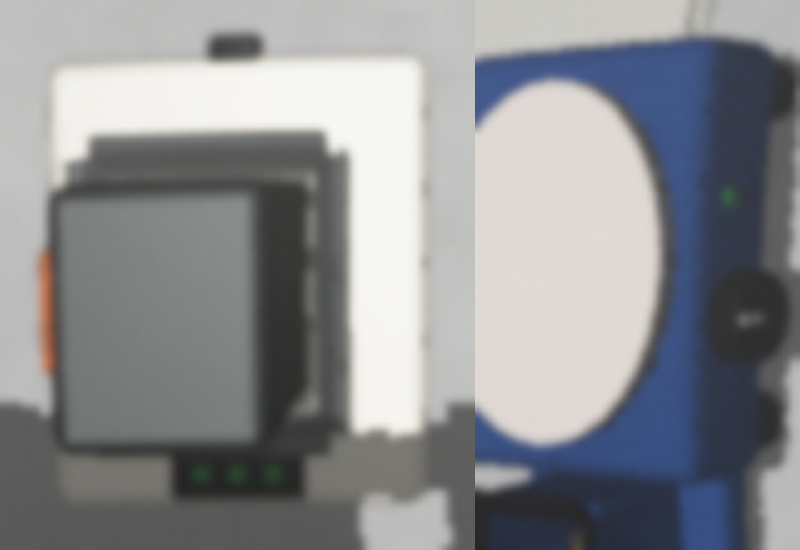

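>>> step_arm(increments="2 -2 0 0 0 0; 2 -2 0 0 0 0; 0.79 -0.44 0 0 0 0; 0 0 0 0 0 0")

```text
time: 2.05
tool_pos: [0.5453, 0.0417, 0.1617]
ee_rot: [3.141, -0.0, -0.116]
wrist_force: [-0.4, -0.2, 0.2]
width: 0.094
```

```bash
cat > look.py <<'E'
import sys
from h import *
o=get_obs();print({k:np.round(o[k],4) for k in('time','tool_pos','ee_rot','wrist_force','width','joint_positions')})
n,cams=sys.argv[1],sys.argv[2:]
for c in cams: cv2.imwrite(f'pics/{n}_{c}.png',snapshot(c)[:,:,::-1])
np.save(f'{n}.npy',o,allow_pickle=True)
E
python3 look.py g wrist
```

```text
{'time': np.float64(2.05), 'tool_pos': array([0.5453, 0.0417, 0.1617]), 'ee_rot': array([ 3.1411e+00, -4.0000e-04, -1.1550e-01]), 'wrist_force': array([-0.4165, -0.1899,  0.2304]), 'width': np.float64(0.094), 'joint_positions': array([-2.6900e-02,  8.2600e-02,  1.3983e+00, -5.0000e-04,  1.6604e+00,
        1.6593e+00])}
```

View pics/g_wrist.png

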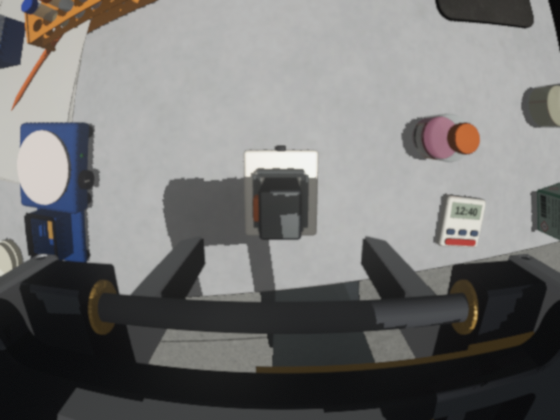

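The pack top is at about (260–302, 187–239), centre x about 281, between fingertips at (203,240) and (364,240).

Run:
```python
from h import *
o=np.load('g.npy',allow_pickle=True).item()
w=cv2.imread('pics/g_wrist.png')
c=crop(w,235,140,330,245,5);cv2.imwrite('pics/c2.png',c)
```

```text
(no output)
```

View pics/c2.png

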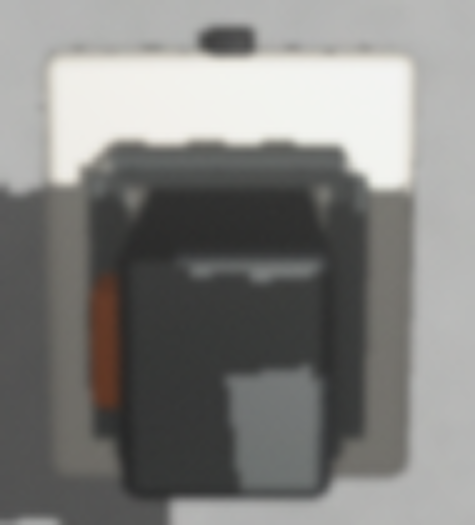

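Run:
```python
from h import *
o=np.load('g.npy',allow_pickle=True).item()
def rep(c,z):
    q=np.array([atz('wrist',235+u/5,140+v/5,z,o)[:2] for u,v in c])
    m=q.mean(0);a=q[0]-q[3]+q[1]-q[2];b=q[0]-q[1]+q[3]-q[2]
    print(m.round(4),'len',np.linalg.norm(a)/2,np.linalg.norm(b)/2,'yaw',np.arctan2(a[1],a[0]),np.arctan2(-b[0],b[1]))
rep([(124,254),(328,254),(330,497),(122,497)],.113)
rep([(47,53),(414,53),(411,474),(52,474)],.012)
```

```text
[0.5462 0.0438] len 0.04166629161648843 0.034283766243529704 yaw -0.11692685507121675 -0.1149240780116117
[0.5465 0.0434] len 0.09782266579433493 0.08299412536517059 yaw -0.11361698804715022 -0.11521411724665268
```

>>> step_arm(increments="0.08 -0.25 0 0 0 0; 0 0 3 0 0 0; 0 0 3 0 0 0; 0 0 2.5 0 0 0; 0 0 1.1 0 0 0")

```text
time: 2.6
tool_pos: [0.544, 0.0439, 0.0627]
ee_rot: [3.141, 0.004, -0.117]
wrist_force: [-0.5, 1.1, -0.6]
width: 0.0939
```

>>> step_arm(increments="0 0 0 0 0 0; 0 0 0 0 0 0")

```text
time: 2.8
tool_pos: [0.5471, 0.0442, 0.0665]
ee_rot: [-3.142, -0.002, -0.117]
wrist_force: [0.2, -0.4, 0.4]
width: 0.0937
```

>>> step_arm(increments="0 0 0.15 0 0 0; 0 0 0 0 0 0; 0 0 0 0 0 0; 0 0 0 0 0 0; 0 0 0 0 0 0", claw=1)

```text
time: 3.3
tool_pos: [0.5466, 0.0445, 0.0639]
ee_rot: [3.142, -0.0, -0.116]
wrist_force: [-0.4, 0.5, -0.3]
width: 0.0576
```

>>> step_arm(increments="0 0 0 0 0 0; 0 0 0 0 0 0; 0 0 0 0 0 0; 0 0 0 0 0 0; 0 0 0 0 0 0")

```text
time: 3.8
tool_pos: [0.5464, 0.0444, 0.0636]
ee_rot: [3.141, 0.0, -0.116]
wrist_force: [-0.9, -0.1, 0.5]
width: 0.0355
```

>>> step_arm(increments="0 0 0 0 0 0; 0 0 -0.1 0 0 0; 0 0 -0.1 0 0 0; 0 0 0 0 0 0")

```text
time: 4.2
tool_pos: [0.5459, 0.0445, 0.0649]
ee_rot: [3.141, 0.001, -0.116]
wrist_force: [-0.3, 0.1, -4.3]
width: 0.0358
```

>>> step_arm(increments="0 0 -0.15 0 0 0; 0 0 0 0 0 0; 0 0 0 0 0 0")

```text
time: 4.5
tool_pos: [0.5455, 0.0446, 0.0652]
ee_rot: [3.141, 0.003, -0.116]
wrist_force: [3.3, 1.7, -12.9]
width: 0.0358
```

>>> step_arm(increments="0 0 0.2 0 0 0; 0 0 0.1 0 0 0; 0 0 0 0 0 0")

```text
time: 4.8
tool_pos: [0.5465, 0.0445, 0.0649]
ee_rot: [3.141, -0.0, -0.116]
wrist_force: [-0.4, 0.1, -4.9]
width: 0.0356
```

```bash
python3 look.py k wrist side
python3 - <<'E'
from h import *
w=cv2.imread('pics/k_wrist.png');s=cv2.imread('pics/k_side.png')
o=np.load('k.npy',allow_pickle=True).item()
print(proj('side',[.546,.044,.08]))
cv2.imwrite('pics/c3.png',np.hstack([crop(w,225,140,345,280,4),crop(s,245,190,325,330,4)]))
E
```

```text
{'time': np.float64(4.8), 'tool_pos': array([0.5465, 0.0445, 0.0649]), 'ee_rot': array([ 3.1415e+00, -4.0000e-04, -1.1610e-01]), 'wrist_force': array([-0.3765,  0.1137, -4.9344]), 'width': np.float64(0.0356), 'joint_positions': array([-2.2100e-02,  1.2950e-01,  1.5411e+00, -1.0000e-04,  1.4706e+00,
        1.6648e+00])}
[[280.45218682 234.925125  ]]
```

View pics/c3.png

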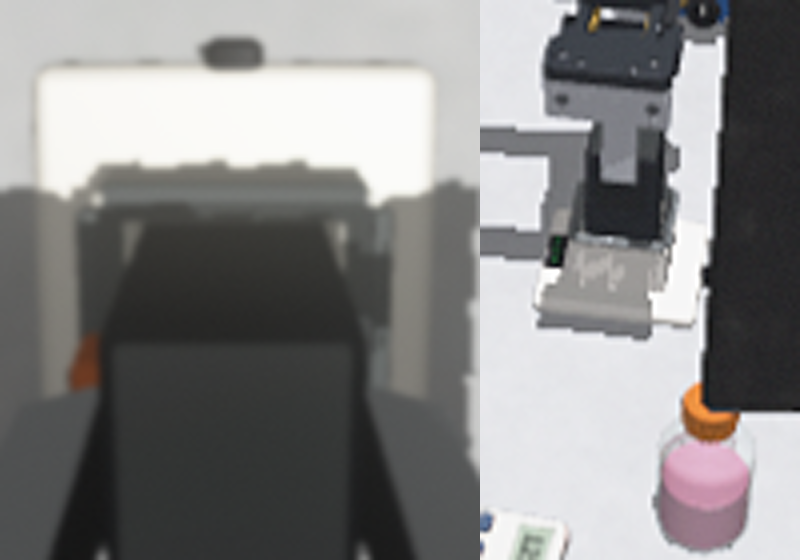

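The left panel still shows orange standing out beside the left fingertip at crop (70–100, 335–390). I'll compare this with projections of the button pressed in and sprung out.

Run:
```python
from h import *
o=np.load('k.npy',allow_pickle=True).item()
Q=Rm([0,0,-.1155]);c=np.array([.5463,.0436,0])
def P(name,pts,zb=.013):
    pts=np.array(pts,float);p=pts@Q.T+c+[0,0,zb]
    print(name,((proj('wrist',p,o)-[225,140])*4).round().tolist())
for y,n in((.0245,'out'),(.019,'in')):
    P('button '+n+' top(+x,-x)',[(.011,y,.079),(-.011,y,.079)]);P('  bottom',[(.011,y,.061),(-.011,y,.061)])
P('top corners',[(.022,.018,.1),(.022,-.018,.1)])
P('bottom edge +x at rim',[(.022,.018,.043),(.022,-.018,.043)])
P('rim outer +x',[(.029,.025,.043),(.029,-.025,.043)])
T=o['tool_pos'];W=Rm(o['ee_rot'])
tip=np.array([(8,-18,0),(8,-26,0),(-8,-18,0),(8,-18,-19),(8,18,0)])/1000@W.T+T
print('tips',((proj('wrist',tip,o)-[225,140])*4).round().tolist())
```

```text
button out top(+x,-x) [[73.0, 358.0], [79.0, 494.0]]
  bottom [[86.0, 327.0], [90.0, 454.0]]
button in top(+x,-x) [[110.0, 359.0], [114.0, 495.0]]
  bottom [[120.0, 327.0], [123.0, 454.0]]
top corners [[101.0, 324.0], [374.0, 324.0]]
bottom edge +x at rim [[133.0, 239.0], [340.0, 239.0]]
rim outer +x [[92.0, 200.0], [380.0, 200.0]]
tips [[125.0, 330.0], [79.0, 329.0], [127.0, 419.0], [116.0, 362.0], [337.0, 330.0]]
```

Run:
```python
from h import *
o=np.load('k.npy',allow_pickle=True).item()
T=o['tool_pos'];W=Rm(o['ee_rot'])
f=lambda p:((proj('side',p)-[245,190])*4+[480,0]).round().tolist()
for d in(18,30):
  print(d,'tips z0,-20,-40',[f(np.array([(8,d,-z),(-8,d,-z)])/1000@W.T+T) for z in(0,20,40)])
Q=Rm([0,0,-.1155]);c=np.array([.5463,.0436,.013])
print('pack top -y edge',f(np.array([(.022,-.018,.1),(-.022,-.018,.1)])@Q.T+c))
print('pack at rim',f(np.array([(.022,-.018,.043),(-.022,-.018,.043)])@Q.T+c))
g=np.load('g.npy',allow_pickle=True).item();T=g['tool_pos'];W=Rm(g['ee_rot'])
print('open tips',proj('wrist',np.array([(8,-47,0),(8,47,0),(8,-59,0),(8,59,0),(8,-47,-30)])/1000@W.T+T,g).round())
s=cv2.imread('pics/k_side.png');w=cv2.imread('pics/k_wrist.png')
gm=lambda i:(255*(i/255.)**.45).astype(np.uint8)
cv2.imwrite('pics/c4.png',np.hstack([crop(gm(w),225,195,305,285,6),crop(gm(s),265,215,317,275,9)[:540,:320]]))
```

```text
18 tips z0,-20,-40 [[[631.0, 219.0], [605.0, 216.0]], [[632.0, 195.0], [605.0, 192.0]], [[633.0, 170.0], [606.0, 167.0]]]
30 tips z0,-20,-40 [[[628.0, 233.0], [602.0, 230.0]], [[629.0, 209.0], [602.0, 206.0]], [[630.0, 184.0], [603.0, 181.0]]]
pack top -y edge [[656.0, 164.0], [582.0, 156.0]]
pack at rim [[654.0, 234.0], [581.0, 225.0]]
open tips [[215. 222.]
 [351. 222.]
 [198. 222.]
 [368. 222.]
 [205. 235.]]
```

View pics/c4.png

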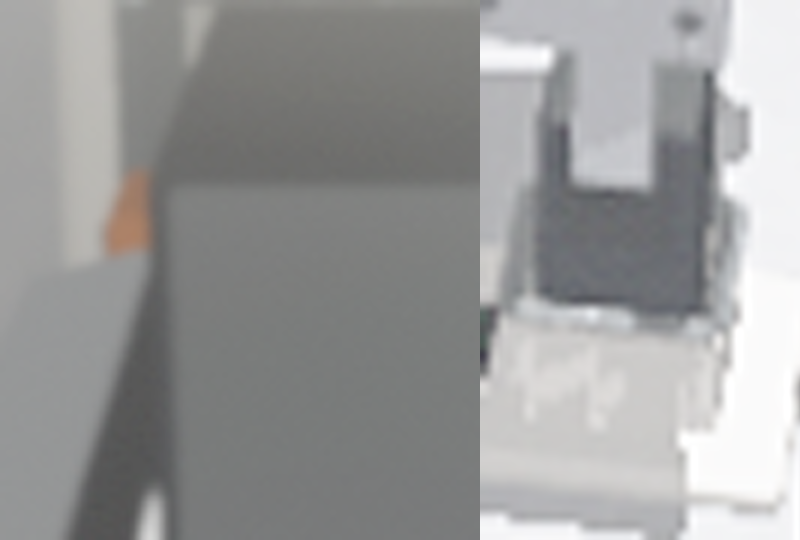

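This settles it. In both views the pack sits where predicted, but the visible fingertips end about 33 mm above the reported TCP. The jaws therefore gripped above the button, at a width of 35.6 mm with the button out. I'll open, go down about 33 mm and grip again.

>>> step_arm(increments="0 0 0 0 0 0; 0 0 0 0 0 0; 0 0 0 0 0 0; 0 0 0 0 0 0", claw=-0.3)

```text
time: 5.3
tool_pos: [0.5472, 0.0444, 0.0651]
ee_rot: [-3.142, -0.002, -0.116]
wrist_force: [0.2, -0.7, 0.2]
width: 0.0609
```

>>> step_arm(increments="0 0 0.8 0 0 0; 0 0 0.8 0 0 0; 0 0 0.8 0 0 0; 0 0 0.5 0 0 0; 0 0 0.3 0 0 0")

```text
time: 5.8
tool_pos: [0.5458, 0.0445, 0.0309]
ee_rot: [3.141, 0.002, -0.116]
wrist_force: [-0.2, 1.1, 1.1]
width: 0.0612
```

>>> step_arm(increments="0 0 0 0 0 0; 0 0 0 0 0 0")

```text
time: 6.0
tool_pos: [0.5467, 0.0445, 0.0323]
ee_rot: [3.142, -0.0, -0.116]
wrist_force: [0.0, 0.1, 0.4]
width: 0.0615
```

```bash
python3 look.py m wrist side
python3 - <<'E'
from h import *
s=cv2.imread('pics/m_side.png');w=cv2.imread('pics/m_wrist.png')
o=np.load('m.npy',allow_pickle=True).item()
gm=lambda i:(255*(i/255.)**.5).astype(np.uint8)
cv2.imwrite('pics/c5.png',np.hstack([crop(gm(w),200,170,300,270,5),crop(gm(s),260,210,315,265,9)[:500,:300]]))
T=o['tool_pos'];W=Rm(o['ee_rot']);h=o['width']*500
f=lambda n,p:proj(n,np.array(p)/1000@W.T+T,o).round(1)
for z in(0,30,36,42): print(z,f('wrist',[(8,-h,-z)]),f('side',[(8,h,-z),(8,h+12,-z)]))
E
```

```text
{'time': np.float64(6.0), 'tool_pos': array([0.5467, 0.0445, 0.0323]), 'ee_rot': array([ 3.1415e+00, -3.0000e-04, -1.1620e-01]), 'wrist_force': array([0.0041, 0.1352, 0.3677]), 'width': np.float64(0.0615), 'joint_positions': array([-2.2100e-02,  1.5390e-01,  1.5812e+00, -1.0000e-04,  1.4062e+00,
        1.6649e+00])}Traceback (most recent call last):
  File "<stdin>", line 5, in <module>
    return _nx.concatenate(arrs, 1, dtype=dtype, casting=casting)
           ~~~~~~~~~~~~~~~^^^^^^^^^^^^^^^^^^^^^^^^^^^^^^^^^^^^^^^
ValueError: all the input array dimensions except for the concatenation axis must match exactly, but along dimension 0, the array at index 0 has size 500 and the array at index 1 has size 495
```

>>> step_arm(increments="0 0 0 0 0 0; 0 0 0 0 0 0; 0 0 0 0 0 0; 0 0 0 0 0 0; 0 0 0 0 0 0", claw=1)

```text
time: 6.6
tool_pos: [0.5467, 0.0442, 0.0324]
ee_rot: [3.141, -0.001, -0.116]
wrist_force: [-0.3, -0.9, 1.0]
width: 0.0362
```

>>> step_arm(increments="0 0 0 0 0 0; 0 0 0 0 0 0; 0 0 0 0 0 0")

```text
time: 6.9
tool_pos: [0.5467, 0.0442, 0.0324]
ee_rot: [3.141, -0.001, -0.116]
wrist_force: [0.4, -1.0, 0.8]
width: 0.0356
```

>>> step_arm(increments="0 0 -0.1 0 0 0; 0 0 -0.1 0 0 0; 0 0 -0.1 0 0 0; 0 0 0 0 0 0; 0 0 0 0 0 0")

```text
time: 7.4
tool_pos: [0.5463, 0.0445, 0.0348]
ee_rot: [3.142, 0.001, -0.116]
wrist_force: [0.6, -0.5, -1.3]
width: 0.0357
```

```bash
python3 look.py q wrist side
python3 - <<'E'
from h import *
s=cv2.imread('pics/q_side.png');w=cv2.imread('pics/q_wrist.png')
gm=lambda i:(255*(i/255.)**.5).astype(np.uint8)
cv2.imwrite('pics/c6.png',np.hstack([crop(gm(w),210,170,310,270,5),crop(gm(s),262,215,312,265,10)]))
for n in 'kmq':
    h=cv2.cvtColor(cv2.imread(f'pics/{n}_wrist.png')[150:300,200:320],cv2.COLOR_BGR2HSV)
    m=(h[...,0]<18)&(h[...,1]>110);print(n,m.sum(),np.argwhere(m).mean(0)+[150,200] if m.any() else '')
E
```

```text
{'time': np.float64(7.4), 'tool_pos': array([0.5463, 0.0445, 0.0348]), 'ee_rot': array([ 3.1415e+00,  6.0000e-04, -1.1610e-01]), 'wrist_force': array([ 0.6345, -0.4685, -1.3106]), 'width': np.float64(0.0357), 'joint_positions': array([-0.0221,  0.1517,  1.5783, -0.    ,  1.4122,  1.6648])}
k 71 [230.70422535 246.35211268]
m 338 [263.20118343 240.35502959]
q 0
```

View pics/c6.png

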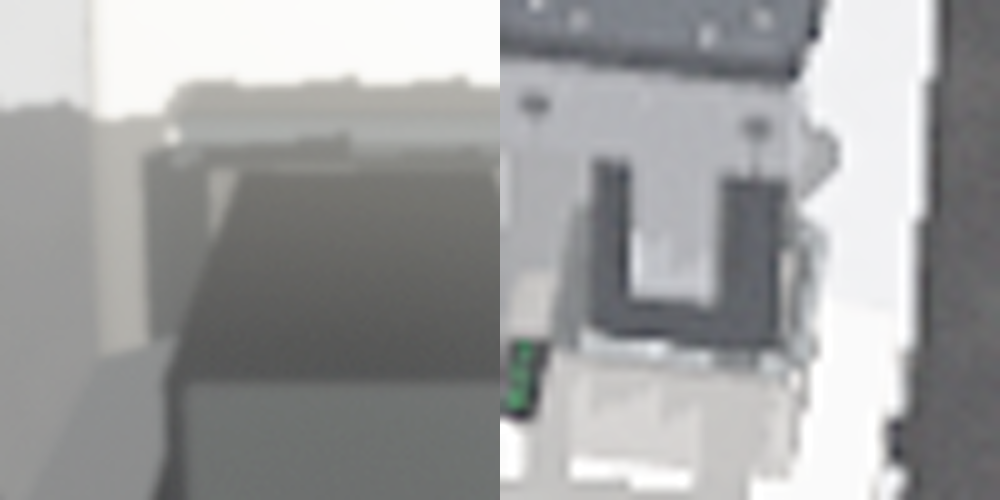

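The orange is now hidden, so the button is pressed in. The lift meets only about 1 N, so the pack is free and I'll raise it straight up.

>>> step_arm(increments="0 0 -0.3 0 0 0; 0 0 -0.4 0 0 0; 0 0 -0.6 0 0 0; 0 0 -0.8 0 0 0; 0 0 0 0 0 0")

```text
time: 8.0
tool_pos: [0.5479, 0.0444, 0.0583]
ee_rot: [-3.141, -0.004, -0.116]
wrist_force: [-0.4, 0.4, -2.7]
width: 0.0361
```

>>> step_arm(increments="0 0 -1 0 0 0; 0 0 -1.2 0 0 0; 0 0 -1.5 0 0 0; 0 0 -1.5 0 0 0; 0 0 -1 0 0 0")

```text
time: 8.5
tool_pos: [0.5475, 0.0445, 0.1208]
ee_rot: [-3.141, -0.003, -0.116]
wrist_force: [0.4, -0.2, -1.9]
width: 0.0356
```

```bash
python3 look.py r top wrist
python3 - <<'E'
from h import *
t=cv2.imread('pics/r_top.png')
h=cv2.cvtColor(cv2.imread('pics/top0.png'),cv2.COLOR_BGR2HSV)
# brass plate in initial top view
sub=h[190:225,175:215];m=(sub[...,0]>10)&(sub[...,0]<30)&(sub[...,1]>90);print('brass px',np.argwhere(m).mean(0)[::-1]+[175,190],m.sum())
# blue outline fit (case + base), initial top
m=((h[...,0]>100)&(h[...,0]<125)&(h[...,1]>110)).astype(np.uint8);m[:130]=0;m[:,240:]=0;m[240:]=0;m[:,:165]=0
for nm,r in(('all',m),):
    c=max(cv2.findContours(r,0,1)[0],key=cv2.contourArea);a=cv2.approxPolyDP(c,2.0,True)[:,0];print(a.tolist())
E
```

```text
{'time': np.float64(8.5), 'tool_pos': array([0.5475, 0.0445, 0.1208]), 'ee_rot': array([-3.1414, -0.0034, -0.1162]), 'wrist_force': array([ 0.4407, -0.1921, -1.8747]), 'width': np.float64(0.0356), 'joint_positions': array([-2.2100e-02,  9.8900e-02,  1.4618e+00, -1.0000e-04,  1.5776e+00,
        1.6649e+00])}
brass px [191.04166667 205.04166667] 72
[[186, 146], [183, 158], [193, 150], [204, 149], [210, 151], [220, 164], [218, 178], [206, 188], [191, 187], [182, 179], [180, 171], [177, 183], [182, 191], [188, 189], [203, 192], [205, 200], [199, 218], [181, 216], [177, 211], [176, 219], [206, 225], [211, 201], [219, 186], [225, 155], [221, 152]]
```

>>> step_arm(increments="-1 -3 0 0 0 0; -1.5 -4.5 0 0 0 0; -1.5 -5 0 0 0 0; -1.5 -4.5 0 0 0 0; -0.6 -3 0 0 0 0.074")

```text
time: 9.1
tool_pos: [0.5077, 0.2509, 0.1175]
ee_rot: [-3.141, 0.002, -0.19]
wrist_force: [0.9, 0.6, -1.8]
width: 0.0358
```

>>> step_arm(increments="0 0 0 0 0 0; 0 0 0 0 0 0")

```text
time: 9.3
tool_pos: [0.5089, 0.2481, 0.1174]
ee_rot: [3.14, 0.001, -0.188]
wrist_force: [-0.7, -0.6, -2.2]
width: 0.0361
```

```bash
python3 look.py s wrist
python3 - <<'E'
from h import *
o=np.load('s.npy',allow_pickle=True).item()
w=cv2.imread('pics/s_wrist.png')
gm=lambda i:(255*(i/255.)**.6).astype(np.uint8)
p=proj('wrist',[.533,.348,.04],o)[0];print(p, atz('top',191,205,.023))
u,v=np.clip(p.round().astype(int)-[50,65],0,400)
print(u,v)
cv2.imwrite('pics/c7.png',crop(gm(w),u,v,u+130,v+115,5)[:, :650])
E
```

```text
{'time': np.float64(9.3), 'tool_pos': array([0.5089, 0.2481, 0.1174]), 'ee_rot': array([ 3.14e+00,  8.00e-04, -1.88e-01]), 'wrist_force': array([-0.6706, -0.6065, -2.2053]), 'width': np.float64(0.0361), 'joint_positions': array([ 3.5410e-01,  1.4170e-01,  1.4212e+00, -1.0000e-03,  1.5802e+00,
        2.1130e+00])}
[174.32423978 203.47097786] [0.53900899 0.35695859 0.023     ]
124 138
```

View pics/c7.png

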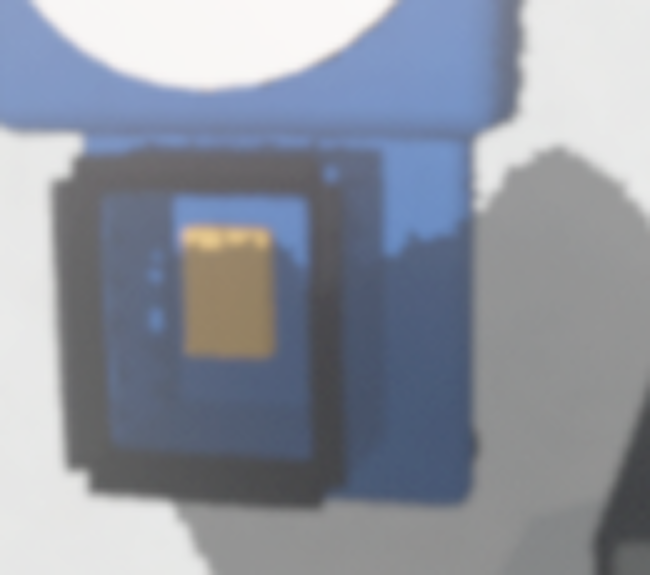

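The crop shows the bay with its inner rectangle at (103–312, 193–457), the brass contact centred at (229,292), and latch-window slits in the left (+y) wall at (155,290).

Run:
```python
from h import *
from scipy.optimize import least_squares
o=np.load('s.npy',allow_pickle=True).item()
W=lambda c:np.array(c)/5+[124,138]
inner=W([(103,193),(310,193),(313,458),(108,456)]);brass=W([(229,292)]);tb=np.array([[191.04+0,205.04]])
rect=np.array([(1,1),(1,-1),(-1,-1),(-1,1)])*[.0235,.0195]
outer=W([(55,155),(345,155),(335,505),(70,500)])
rect2=np.array([(1,1),(1,-1),(-1,-1),(-1,1)])*[.029,.025]
def pts(p,xy,z):
    c,s=np.cos(p[2]),np.sin(p[2]);xy=np.atleast_2d(xy);q=xy@np.array([[c,s],[-s,c]])+p[:2]
    return np.c_[q,np.full(len(q),z+p[3])]
def res(p):
    return np.r_[(proj('wrist',pts(p,rect,.047),o)-inner).ravel(),(proj('wrist',pts(p,rect2,.055),o)-outer).ravel()*.4,(proj('wrist',pts(p,[0,0],.017),o)-brass).ravel(),
      (proj('top',pts(p,[0,0],.017))-tb).ravel()*.5,(p[3]-.006)/.004]
r=least_squares(res,[.535,.35,-.19,.006],x_scale=[.01,.01,.1,.01]);print(r.x,r.fun.round(1))
for h in(.002,.006,.010):
    q=np.array([atz('wrist',*u,.047+h,o)[:2] for u in inner]);b=atz('wrist',*brass[0],.017+h,o)
    a=q[0]-q[3]+q[1]-q[2];d=q[0]-q[1]+q[3]-q[2]
    print(h,q.mean(0),np.linalg.norm(a)/2,np.linalg.norm(d)/2,np.arctan2(a[1],a[0]),np.arctan2(-d[0],d[1]),b[:2])
```

```text
[ 0.53795133  0.34979684 -0.23035215  0.01284492] [-1.   0.  -1.6  0.8 -1.   0.1  0.5 -1.8 -0.3  1.  -2.1  1.3 -0.7 -0.2
 -0.1 -1.1  4.9  0.4  1.2 -0.   1.7]
0.002 [0.53609023 0.35369354] 0.05014721267274234 0.04168367158989029 -0.25253599625617823 -0.1984006802346848 [0.53807817 0.35907919]
0.006 [0.53663174 0.35201874] 0.049433963302510875 0.04109080010360358 -0.25253599625617906 -0.19840068023468346 [0.53854193 0.35749662]
0.01 [0.53717324 0.35034395] 0.048720713932279516 0.040497928617316915 -0.2525359962561788 -0.19840068023468463 [0.53900568 0.35591405]
```

Run:
```python
from h import *
o=np.load('s.npy',allow_pickle=True).item()
P=lambda u,v,z:atz('wrist',u/5+124,v/5+138,z,o)[:2]
def y(a,b,z,across):
    d=P(*b,z)-P(*a,z);t=np.arctan2(d[1],d[0]);print(round((t-np.pi/2+np.pi/2)%np.pi-np.pi/2 if across else t,3),np.linalg.norm(d).round(4))
print('across');[y(a,b,z,1) for a,b,z in[((0,128),(480,132),.05),((183,228),(272,228),.023),((185,355),(272,357),.023),((103,193),(310,193),.053),((108,456),(313,458),.053),((90,493),(325,507),.06),((75,157),(320,153),.06)]]
print('along');[y(a,b,z,0) for a,b,z in[((470,490),(473,145),.018),((345,470),(343,180),.06),((68,468),(54,182),.06),((275,355),(272,228),.023),((183,355),(183,228),.023)]]
t=np.load('q.npy',allow_pickle=True)
# top image: orange etc. case outer edges, px in initial top view
T=lambda u,v,z:atz('top',u,v,z)[:2]
for a,b,z in[((219,186),(225,155),.05),((177,183),(186,143),.05),((176,219),(206,225),.018),((206,225),(211,201),.018)]:
    d=T(*b,z)-T(*a,z);print('top',np.arctan2(d[1],d[0]).round(3))
```

```text
across
-0.228 0.0938
-0.208 0.0192
-0.211 0.019
-0.213 0.0405
-0.184 0.0417
-0.226 0.0468
-0.204 0.0468
along
-0.239 0.0704
-0.242 0.0519
-0.237 0.0535
-0.229 0.0258
-0.267 0.0262
top -0.201
top -0.22
top -1.796
top -0.214
```

>>> step_arm(increments="0.2 -2.5 0 0 0 0; 0.3 -4 0 0 0 0; 0.3 -3 0 0 0 0; 0 -1.2 0 0 0 0.032; 0 0 0 0 0 0")

```text
time: 9.85
tool_pos: [0.5381, 0.3513, 0.1173]
ee_rot: [3.141, 0.001, -0.222]
wrist_force: [-0.3, 0.2, -2.5]
width: 0.0359
```

>>> step_arm(increments="0 0 0 0 0 0; 0 0 0 0 0 0")

```text
time: 10.05
tool_pos: [0.5378, 0.3498, 0.1181]
ee_rot: [3.141, -0.0, -0.224]
wrist_force: [-0.4, -0.4, -3.3]
width: 0.036
```

>>> step_arm(increments="-0.15 -0.15 1 0 0 0; 0 0 1.2 0 0 0; 0 0 0.8 0 0 0; 0 0 0 0 0 0; 0 0 0 0 0 0")

```text
time: 10.55
tool_pos: [0.536, 0.3532, 0.0873]
ee_rot: [3.141, 0.001, -0.222]
wrist_force: [0.2, 0.0, -3.2]
width: 0.0359
```

>>> step_arm(increments="0 0 0.4 0 0 0; 0 0 0.4 0 0 0; 0 0 0.4 0 0 0; 0 0 0 0 0 0")

```text
time: 10.95
tool_pos: [0.5359, 0.3531, 0.0751]
ee_rot: [3.14, 0.001, -0.222]
wrist_force: [-0.5, -0.8, -2.7]
width: 0.0359
```

>>> step_arm(increments="0.05 0.12 0.2 0 0 0; 0 0 0.3 0 0 0; 0 0 0 0 0 0")

```text
time: 11.25
tool_pos: [0.5364, 0.3519, 0.0706]
ee_rot: [3.141, 0.001, -0.222]
wrist_force: [0.4, 0.2, -3.0]
width: 0.036
```

>>> step_arm(increments="0 0 0.3 0 0 0; 0 0 0.3 0 0 0; 0 0 0 0 0 0")

```text
time: 11.55
tool_pos: [0.5367, 0.3519, 0.0646]
ee_rot: [3.141, -0.0, -0.222]
wrist_force: [0.2, 0.0, -2.9]
width: 0.0361
```

>>> step_arm(increments="0 0 0.4 0 0 0; 0 0 0.4 0 0 0; 0 0 0.3 0 0 0; 0 0 0 0 0 0")

```text
time: 11.95
tool_pos: [0.5367, 0.3519, 0.0534]
ee_rot: [3.141, -0.0, -0.222]
wrist_force: [1.3, -0.9, -2.8]
width: 0.036
```

>>> step_arm(increments="0 0 0.2 0 0 0; 0 0 0.2 0 0 0; 0 0 0 0 0 0")

```text
time: 12.25
tool_pos: [0.5368, 0.3521, 0.0499]
ee_rot: [3.142, -0.0, -0.222]
wrist_force: [1.7, -0.1, -3.2]
width: 0.0361
```

>>> step_arm(increments="0 0 0.2 0 0 0; 0 0 0.2 0 0 0; 0 0 0 0 0 0")

```text
time: 12.55
tool_pos: [0.5368, 0.3521, 0.0458]
ee_rot: [3.142, -0.0, -0.222]
wrist_force: [1.7, 0.3, -3.6]
width: 0.0354
```

>>> step_arm(increments="0 0 0.2 0 0 0; 0 0 0.1 0 0 0; 0 0 0 0 0 0")

```text
time: 12.85
tool_pos: [0.5369, 0.3522, 0.0441]
ee_rot: [-3.141, -0.001, -0.222]
wrist_force: [-0.1, -0.6, 3.1]
width: 0.0356
```

Contact with the sprung plate came at TCP z about 0.0445. I'll release the pack here and push it home on its top with the fingers closed.

>>> step_arm(increments="0 0 0 0 0 0; 0 0 0 0 0 0; 0 0 0 0 0 0; 0 0 0 0 0 0; 0 0 0 0 0 0", claw=-0.4)

```text
time: 13.35
tool_pos: [0.5364, 0.352, 0.0428]
ee_rot: [3.141, 0.001, -0.222]
wrist_force: [0.5, 0.6, -0.4]
width: 0.0655
```

>>> step_arm(increments="0 0 -2 0 0 0; 0 0 -3 0 0 0; 0 0 -2.5 0 0 0; 0 0 0 0 0 0; 0 0 0 0 0 0")

```text
time: 13.85
tool_pos: [0.5367, 0.3522, 0.118]
ee_rot: [-3.141, -0.0, -0.222]
wrist_force: [-0.5, -0.4, 0.8]
width: 0.0658
```

>>> step_arm(increments="0 0 0 0 0 0; 0 0 0 0 0 0; 0 0 0 0 0 0; 0 0 0 0 0 0; 0 0 0 0 0 0", claw=1)

```text
time: 14.35
tool_pos: [0.5365, 0.352, 0.1177]
ee_rot: [3.141, 0.0, -0.222]
wrist_force: [-0.7, 0.3, -0.1]
width: 0.029
```

>>> step_arm(increments="0 0 0 0 0 0; 0 0 0 0 0 0; 0 0 0 0 0 0; 0 0 0 0 0 0; 0 0 0 0 0 0")

```text
time: 14.85
tool_pos: [0.5367, 0.3521, 0.1182]
ee_rot: [3.142, -0.0, -0.222]
wrist_force: [-0.4, -0.7, 0.3]
width: 0.0005
```

```bash
python3 look.py t wrist top side
python3 - <<'E'
from h import *
o=np.load('t.npy',allow_pickle=True).item()
w=cv2.imread('pics/t_wrist.png');print('pack top px',proj('wrist',[.5367,.3517,.125],o))
h=cv2.cvtColor(w,cv2.COLOR_BGR2HSV)[180:330,200:330];m=(h[...,0]<18)&(h[...,1]>110)
print('orange',m.sum(),(np.argwhere(m).min(0)+[180,200],np.argwhere(m).max(0)+[180,200]) if m.any() else '')
E
```

```text
{'time': np.float64(14.85), 'tool_pos': array([0.5367, 0.3521, 0.1182]), 'ee_rot': array([ 3.1416e+00, -1.0000e-04, -2.2220e-01]), 'wrist_force': array([-0.3802, -0.7044,  0.3284]), 'width': np.float64(0.0005), 'joint_positions': array([ 4.9240e-01,  3.0710e-01,  1.2214e+00, -1.0000e-04,  1.6130e+00,
        2.2854e+00])}
pack top px [[283.29288025 236.52316626]]
orange 161 (array([209, 254]), array([242, 259]))
```

>>> step_arm(increments="0 0 0.8 0 0 0; 0 0 0.7 0 0 0; 0 0 0.4 0 0 0; 0 0 0 0 0 0")

```text
time: 15.4
tool_pos: [0.5358, 0.3517, 0.0974]
ee_rot: [3.14, 0.002, -0.222]
wrist_force: [0.5, -0.2, 0.4]
width: 0.0003
```

>>> step_arm(increments="0 0 0.2 0 0 0; 0 0 0.2 0 0 0; 0 0 0.1 0 0 0; 0 0 0 0 0 0")

```text
time: 15.8
tool_pos: [0.5366, 0.3521, 0.094]
ee_rot: [3.141, 0.0, -0.222]
wrist_force: [-0.0, -0.1, 0.8]
width: 0.0003
```

>>> step_arm(increments="0 0 0.15 0 0 0; 0 0 0.15 0 0 0; 0 0 0 0 0 0")

```text
time: 16.1
tool_pos: [0.5368, 0.3521, 0.0916]
ee_rot: [-3.141, -0.001, -0.222]
wrist_force: [0.9, -0.4, 1.8]
width: 0.0004
```

>>> step_arm(increments="0 0 0.15 0 0 0; 0 0 0.15 0 0 0; 0 0 0 0 0 0")

```text
time: 16.4
tool_pos: [0.5372, 0.3523, 0.0898]
ee_rot: [-3.14, -0.002, -0.222]
wrist_force: [-1.2, -1.4, 6.4]
width: 0.0002
```

>>> step_arm(increments="0 0 0.15 0 0 0; 0 0 0.1 0 0 0; 0 0 0 0 0 0")

```text
time: 16.7
tool_pos: [0.5373, 0.3526, 0.0877]
ee_rot: [-3.139, -0.002, -0.222]
wrist_force: [-1.6, -0.4, 6.7]
width: 0.0008
```

>>> step_arm(increments="0 0 0.15 0 0 0; 0 0 0.1 0 0 0; 0 0 0 0 0 0")

```text
time: 17.0
tool_pos: [0.5378, 0.353, 0.0869]
ee_rot: [-3.138, -0.004, -0.222]
wrist_force: [-1.9, -0.8, 9.8]
width: 0.0002
```

>>> step_arm(increments="0 0 0.1 0 0 0; 0 0 0.1 0 0 0; 0 0 0 0 0 0")

```text
time: 17.3
tool_pos: [0.5384, 0.3535, 0.0869]
ee_rot: [-3.136, -0.005, -0.222]
wrist_force: [-3.3, -1.1, 15.1]
width: 0.0005
```

>>> step_arm(increments="0 0 0 0 0 0; 0 0 0 0 0 0")

```text
time: 17.5
tool_pos: [0.5384, 0.3535, 0.0869]
ee_rot: [-3.136, -0.006, -0.222]
wrist_force: [-2.8, -0.7, 15.3]
width: 0.0007
```

>>> step_arm(increments="0 0 -0.2 0 0 0; 0 0 -0.2 0 0 0; 0 0 0 0 0 0; 0 0 0 0 0 0")

```text
time: 17.9
tool_pos: [0.5374, 0.3527, 0.0875]
ee_rot: [-3.139, -0.002, -0.222]
wrist_force: [-1.3, -0.4, 6.6]
width: 0.0009
```

>>> step_arm(increments="0 0 -0.1 0 0 0; 0 0 0 0 0 0; 0 0 0 0 0 0")

```text
time: 18.2
tool_pos: [0.5372, 0.3526, 0.0878]
ee_rot: [-3.14, -0.002, -0.222]
wrist_force: [-0.6, -0.4, 6.0]
width: 0.0009
```

>>> step_arm(increments="0 0 -0.1 0 0 0; 0 0 0 0 0 0; 0 0 0 0 0 0")

```text
time: 18.5
tool_pos: [0.537, 0.3524, 0.088]
ee_rot: [-3.141, -0.001, -0.222]
wrist_force: [-0.7, -0.8, 5.9]
width: 0.0005
```

>>> step_arm(increments="0 0 -0.1 0 0 0; 0 0 0 0 0 0; 0 0 0 0 0 0")

```text
time: 18.8
tool_pos: [0.5368, 0.3522, 0.0881]
ee_rot: [-3.141, -0.0, -0.222]
wrist_force: [-0.3, 0.5, 3.1]
width: 0.0004
```

>>> step_arm(increments="0 0 -0.1 0 0 0; 0 0 0 0 0 0; 0 0 0 0 0 0")

```text
time: 19.1
tool_pos: [0.5363, 0.3517, 0.0883]
ee_rot: [3.14, 0.001, -0.222]
wrist_force: [0.9, -0.7, 0.1]
width: 0.0003
```

>>> step_arm(increments="0 0 -3 0 0 0; 0 0 -3 0 0 0; 0 0 0 0 0 0; 0 0 0 0 0 0")

```text
time: 19.5
tool_pos: [0.5369, 0.3522, 0.1494]
ee_rot: [-3.141, -0.001, -0.222]
wrist_force: [-0.3, -0.8, 0.3]
width: 0.0008
```

```bash
python3 look.py v wrist side top
python3 - <<'E'
from h import *
for n in 'tv':
    w=cv2.imread(f'pics/{n}_wrist.png')
    h=cv2.cvtColor(w,cv2.COLOR_BGR2HSV)[180:330,200:330];m=(h[...,0]<18)&(h[...,1]>110);a=np.argwhere(m)+[180,200]
    o=np.load(f'{n}.npy',allow_pickle=True).item()
    print(n,m.sum(),a.min(0),a.max(0))
    Q=Rm([0,0,-.222]);c=np.array([.5367,.3517,.0])
    for zb in(.0195,.0205,.0245):
      for y in(.0245,.0215,.019): print(zb,y,proj('wrist',np.array([(.011,y,.079),(-.011,y,.079),(.011,y,.061)])@Q.T+c+[0,0,zb],o).round(1).tolist())
s=cv2.imread('pics/v_wrist.png');t=cv2.imread('pics/t_wrist.png')
gm=lambda i:(255*(i/255.)**.6).astype(np.uint8)
cv2.imwrite('pics/c8.png',np.hstack([crop(gm(t),230,160,330,270,4),crop(gm(s),230,160,330,270,4)]))
E
```

```text
{'time': np.float64(19.5), 'tool_pos': array([0.5369, 0.3522, 0.1494]), 'ee_rot': array([-3.141e+00, -9.000e-04, -2.222e-01]), 'wrist_force': array([-0.3073, -0.8117,  0.3351]), 'width': np.float64(0.0008), 'joint_positions': array([ 4.9240e-01,  2.9780e-01,  1.1714e+00, -1.0000e-04,  1.6714e+00,
        2.2854e+00])}
t 161 [209 254] [242 259]
0.0195 0.0245 [[250.0, 211.2], [250.8, 239.6], [252.3, 206.0]]
0.0195 0.0215 [[254.1, 211.2], [254.7, 239.6], [256.0, 206.0]]
0.0195 0.019 [[257.5, 211.2], [258.0, 239.6], [259.2, 206.0]]
0.0205 0.0245 [[249.9, 211.5], [250.7, 240.0], [252.2, 206.3]]
0.0205 0.0215 [[254.0, 211.5], [254.6, 240.0], [255.9, 206.3]]
0.0205 0.019 [[257.4, 211.5], [257.9, 240.0], [259.1, 206.3]]
0.0245 0.0245 [[249.4, 212.8], [250.2, 241.7], [251.7, 207.4]]
0.0245 0.0215 [[253.5, 212.8], [254.2, 241.7], [255.5, 207.4]]
0.0245 0.019 [[256.9, 212.8], [257.5, 241.7], [258.7, 207.4]]
v 193 [200 256] [329 291]
0.0195 0.0245 [[253.9, 202.8], [254.5, 228.3], [255.7, 198.7]]
0.0195 0.0215 [[257.5, 202.8], [258.0, 228.3], [259.1, 198.7]]
0.0195 0.019 [[260.5, 202.8], [260.9, 228.3], [261.9, 198.7]]
0.0205 0.0245 [[253.8, 203.1], [254.4, 228.6], [255.6, 198.9]]
0.0205 0.0215 [[257.4, 203.1], [257.9, 228.6], [259.0, 198.9]]
0.0205 0.019 [[260.4, 203.1], [260.9, 228.6], [261.8, 198.9]]
0.0245 0.0245 [[253.4, 204.1], [254.0, 230.0], [255.2, 199.8]]
0.0245 0.0215 [[257.1, 204.1], [257.6, 230.0], [258.7, 199.8]]
0.0245 0.019 [[260.1, 204.1], [260.5, 230.0], [261.5, 199.8]]
```

View pics/c8.png

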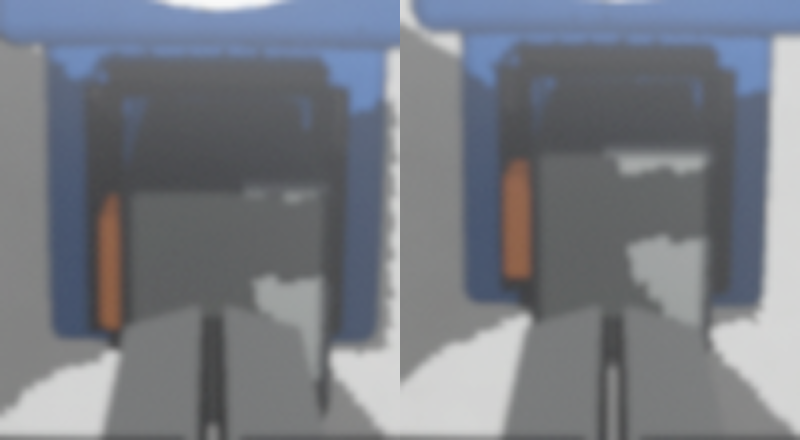

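>>> step_arm(increments="0 0 2.5 0 0 0; 0 0 2.5 0 0 0; 0 0 0.7 0 0 0; 0 0 0.2 0 0 0; 0 0 0.1 0 0 0")

```text
time: 20.15
tool_pos: [0.5369, 0.3523, 0.0894]
ee_rot: [-3.141, -0.0, -0.222]
wrist_force: [-0.0, -0.5, 0.2]
width: 0.0002
```

>>> step_arm(increments="0 0 0 0 0 0; 0 0 0 0 0 0; 0 0 0 0 0 0")

```text
time: 20.45
tool_pos: [0.5369, 0.3523, 0.0897]
ee_rot: [-3.141, -0.001, -0.222]
wrist_force: [0.3, 0.4, -1.4]
width: 0.0006
```

The tips meet no force at z = 0.0897, whereas unlatched the top was at 0.0915, so the pack is held down. I'll retract and hand in.

>>> step_arm(increments="0 0 -3 0 0 0; 0 0 -4 0 0 0; 0 0 -3 0 0 0; 0 0 0 0 0 0; 0 0 0 0 0 0")

```text
time: 20.95
tool_pos: [0.537, 0.3523, 0.19]
ee_rot: [-3.14, -0.002, -0.222]
wrist_force: [0.9, -0.7, -0.0]
width: 0.0005
```

```bash
python3 -c "
from bench import *
o=get_obs();print(o['time'],o['tool_pos'],o['wrist_force']);print(close_job())"
```

```text
20.95 [0.53703091 0.35232479 0.190024  ] [ 0.91470957 -0.74807535 -0.04391159]
the job is handed in; nothing more can be done
None
```

I moved the pack from the charger to the stirrer bay with the orange button on the latch-window side, pushed it home, and handed the job in at about 21 s. The checks below show it clipped in. I had no direct view of the tooth in its window.

- **First grip:** it missed the button, because the fingertips end about 33 mm above the reported TCP. I had pulled upward on the still-latched pack, reaching about 13 N, before I noticed and eased off. I then opened, went about 33 mm lower and gripped again.
- **Release and lift:** with the button pressed in, the pack came straight up with no more than about 3 N.
- **Insertion:** it went into the bay freely down to the sprung plate. I let go there and pushed on its top with the fingers closed, with the force peaking at about 15 N, slightly above the 6–12 N you gave, because I pressed on after it reached the floor.
- **Held down:** the push force fell to zero while the top was still about 3 mm below its unlatched height. A second touch at a TCP height of 0.0897 m found nothing, against contact at about 0.0915 m before the push.
- **Button:** the last wrist picture shows it farther out than before the push, on the window side. The pixels put it within about 2 mm of fully out, no closer than that.
- **Bystanders:** the arm never went near them, but I did not check their positions in a final picture.

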